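# Put the muddled worktop things back on their own mats

## Task

After the worktop was wiped, four things were put back on the wrong mats. Put each on its own mat, upright and centred: the mug on the round wooden trivet, the egg cup on the square cork mat, the kitchen timer on the hexagonal tile and the cream tube on the oblong slatted stand. A free spot of worktop can serve on the way; let nothing tip over, and leave the small grey lidded pot and the white lidded jar where they are.

Things in the scene. Friction and masses are not known exactly. Their poses are not given: they have to be found in the camera images.
- mug: empty stoneware mug, loose, 0.3 kg, 92 mm high, z up; round body 80 mm wide with its axis at (0, +17) mm from the origin (underside). Loop handle toward -y (at start world -y within 0.7 rad), 10-12 mm thick along x: upright bar at y -56 to -46, z 28 to 72 mm; top bar at y -52 to -24, z 66 to 78 mm. Grip it from above across x at (0, -46, 66) mm
- mug_centre (a point): the centre of the mug's round underside, on the body's axis; same axes as the mug
- egg_cup: empty stoneware egg cup on a foot, loose, round, 47 mm in diameter over the rim and 50 mm high; origin at the centre of its underside, z up. The bowl's outside is nearly upright from 36 to 50 mm above the underside, below it narrows. Grip it just below the rim. Mass about 0.09 kg
- timer: round kitchen timer, loose; origin at the centre of its underside, z up, 37 mm high: a dark base 65 mm in diameter, 22 mm high, and on it a white dial 55 mm in diameter, from 23 to 36 mm above the underside, that does not turn here. Mass about 0.13 kg
- tube: pale cream tube standing upright on its cap, loose, 0.11 kg, 140 mm high; origin at the centre of its underside, z up. Round and 41 mm wide just above the cap (22 mm up), from there it tapers evenly along x to a flat crimped edge at the top that is 47 mm wide along y: at 70 mm up it is 25 mm thick along x. Grip it across x, 70 to 80 mm up
- round_trivet: fixed round dark wooden trivet, 91 mm in diameter, flat top 12 mm above the worktop; origin at the centre of its underside. The mug's own mat
- cork_mat: fixed square cork mat, 96 x 96 mm, flat top 12 mm above the worktop; origin at the centre of its underside. The egg cup's own mat
- hex_tile: fixed hexagonal terracotta tile, 96 mm over the flats (along x), flat top 12 mm above the worktop; origin at the centre of its underside. The timer's own mat
- slat_stand: fixed oblong stand of five pale wooden slats, 84 mm (x) by 126 mm (y), slats along y, top 12 mm above the worktop; origin at the centre of its underside. The cream tube's own mat
- sugar_pot: small grey pot with a wooden lid and knob, 77 mm in diameter, 70 mm high, loose on the worktop beyond the mats; origin at the centre of its underside; leave it alone. Room: right of the mats lies the sink (from y = 0.10 to -0.37, x over 0.43) with a fixed tap, 0.4 m tall, whose spout reaches over the basin: swing past it with the tool within 0.42 m of the base
- lid_jar: white jar with a flat wooden lid, 98 mm in diameter, 96 mm high, loose on the worktop beyond the mats to the left; origin at the centre of its underside; leave it alone

How it is judged:
By the outcome, as a careful person would: the job done as asked, in the order asked, and still so for the second after the job is handed in, with the robot touching nothing.
It also fails if it takes over 134 s, if anything falls off the work surface, if the arm or the gripper's body presses on something with over 40 N, if the wrist force passes 120 N, or if a joint passes its speed limit or range.

## Robot

A 6-joint arm with a two-finger parallel gripper is mounted at the origin on a cart in front of the work surface, level with it; the furniture and walls round the work are solid. World frame = base frame: x ahead of the robot, y to its left, z up, the work surface at z = 0. Lengths are in m, angles in rad, forces in N, time in s.
With the tool pointing down it reaches from about 0.325 to 0.775 m from the base axis. Payload 5.5 kg.
Tool frame: the origin (TCP) lies on the centre line of the jaws, within the pads' length; the fingertips stand 17 mm ahead of it and the grasp point (between the pads) lies 2 mm behind it; z points along the fingers, y is the direction in which the jaws open and shut (so a half turn about z gives the same grasp; the last joint's range is limited). The gripper opens to 88 mm and grips with 3 to 60 N. Pads are 20 mm wide; open, the fingers measure 115 mm over their backs; the gripper's body (75 mm by 178 mm) begins 61 mm behind the grasp point.
Start: joints at [1.055, 0.091, 1.231, -0, 1.82, -0.057], TCP at [0.266, 0.538, 0.24] pointing down, gripper open.
Joint ranges: [-2.87, 2.87], [-0.86, 2.18], [0.17, 2.46], [-1.51, 4.65], [0.06, 2.69], [-2.65, 2.65]. Speed limits (rad/s): [2.57, 2.57, 3.01, 3.14, 3.14, 3.14].

## Interface

Orientations are given as a unit quaternion [x, y, z, w].
In Python, from rig import * gives the robot as it stands. Calls block until the motion is done:
- movep(position, orientation): joint-space move of the TCP to a pose.
- move_l(position, orientation=None, velocity=0.15, guard=None): straight line of the TCP; orientation=None keeps the orientation; velocity is the mean speed in m/s. With guard (N) it stops when the force on the tool has changed by that much, and returns True; else False.
- goto_joints(angles): joint-space move.
- gripper_to(opening, newtons=None): finger opening in m; newtons is the grip in N (None keeps the last); returns when the fingers have stopped.
- sleep(seconds).
- ik(position, orientation): joint angles nearest the present ones, or None.
- camera(name): name is "scene" or "side" or "wrist"; returns a dict with "image" (420x560x3 uint8, red, green, blue), "camera_matrix" (3x3 intrinsics, pixels), "view" (4x4, takes a point from world to camera coordinates); the wrist camera has in their place "T_tool_cam" (4x4, takes a point from camera to tool coordinates, whose origin is the TCP and whose axes are the flange's). Camera axes: x right, y up, looking along -z (the intrinsics and any distortion apply to the point x, -y, -z); pixel columns grow to the right and rows downward; lengths in m; the calibration is good to about 2 mm. A picture is of the moment at which its call begins: read the wrist's pose just before it. There is no depth.
A pose or a line that the arm cannot do raises Unreachable and nothing moves.
- job_done(): hands the job in, once; it reports no verdict.
Readings, each from a call of its own:
- current_time(): time.
- current_joint_positions(): joint angles.
- current_joint_velocities(): joint speeds.
- current_joint_efforts(): joint torques, N m.
- current_eef_pos(): TCP position.
- current_eef_rot(): TCP orientation.
- current_force(): force on the tool from outside, world axes, zero at the start.
- current_ft_torque(): the same for the moment, N m.
- current_gripper_width(): finger opening in m.
Only numpy, scipy, OpenCV 4.12 (cv2) and the standard library are available. Lean on these libraries where they do the work, as an engineer would, in place of code of your own. Each camera call takes 0.05 s, during which the arm holds its last target. There are 200 camera calls.

## Working session

There is one attempt and no reset: what is moved stays moved. The work goes in short steps, each a Python script; the robot and the scene stay as the last script left them, time stands still between calls to the robot, and variables do not carry over. Pictures are saved under pics/ and viewed, about 12 in all and at most 16, crops included, and the job is handed in when it is done.

```bash
mkdir -p pics; ls; python3 - <<'E'
from rig import *
import cv2, numpy as np
for n in ("scene","side","wrist"):
    c=camera(n); cv2.imwrite(f"pics/{n}0.png",c["image"][:,:,::-1]); print(n,[k for k in c]); print(np.round(c["camera_matrix"],1)); print(np.round(c.get("view",c.get("T_tool_cam")),3)); 
    print({k:v for k,v in c.items() if k not in("image","camera_matrix","view","T_tool_cam")})
print(current_time(),current_eef_rot())
E
```

```text
pics
scene ['image', 'camera_matrix', 'view']
[[477.9   0.  276.2]
 [  0.  477.9 213.5]
 [  0.    0.    1. ]]
[[ 0.639 -0.769 -0.015 -0.126]
 [ 0.402  0.317  0.859 -0.388]
 [-0.655 -0.555  0.512 -0.312]
 [ 0.     0.     0.     1.   ]]
{}
side ['image', 'camera_matrix', 'view']
[[496.4   0.  278.2]
 [  0.  496.4 217.6]
 [  0.    0.    1. ]]
[[ 0.994 -0.111 -0.01  -0.536]
 [ 0.064  0.494  0.867 -0.225]
 [-0.091 -0.862  0.498 -0.622]
 [ 0.     0.     0.     1.   ]]
{}
wrist ['image', 'camera_matrix', 'T_tool_cam']
[[308.3   0.  282.8]
 [  0.  308.3 211.6]
 [  0.    0.    1. ]]
[[-0.001  0.965  0.264  0.071]
 [ 1.     0.001 -0.     0.   ]
 [-0.     0.264 -0.965 -0.147]
 [ 0.     0.     0.     1.   ]]
{}
0.15 [ 2.27382181e-01  9.73805320e-01 -7.01581393e-04 -2.23774192e-04]
```

View pics/scene0.png

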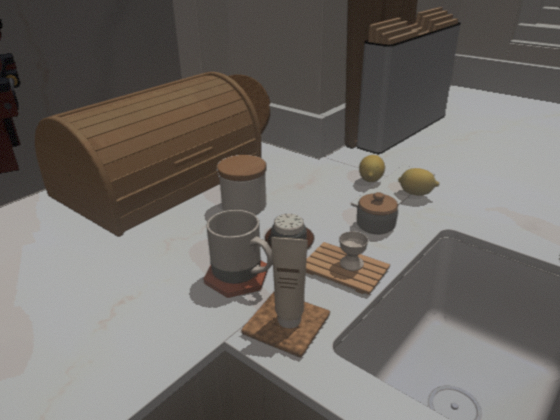

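View pics/side0.png

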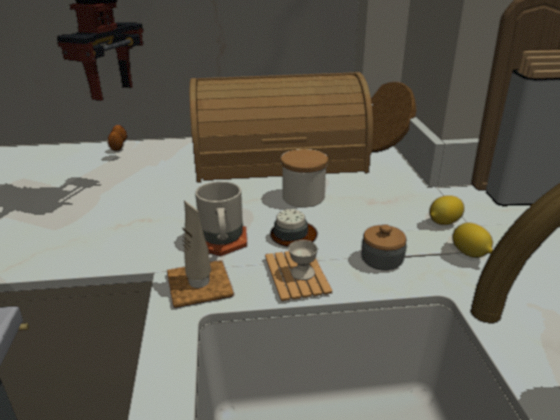

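The scene view shows the tube on the cork (mat centre ≈ (287,323)), the mug on the hex (237,277), the egg cup on the slats (346,267), and the timer on the trivet (290,238), behind the tube. The side view agrees: cork (200,283), slats (298,274), trivet (294,235), pot (384,262), jar (304,195).

```bash
cat > h.py <<'E'
from rig import *
import cv2, numpy as np
from scipy.spatial.transform import Rotation as R
def ray(K,V,px,z):
    "world point at height z seen at pixel px"
    C=np.linalg.inv(V); d=np.linalg.inv(K)@[px[0],px[1],1]; d=C[:3,:3]@(d*[1,-1,-1]); o=C[:3,3]
    return o+d*(z-o[2])/d[2]
def q(yaw):
    "tool down, jaws opening along world direction yaw"
    return (R.from_euler('z',yaw-np.pi/2)*R.from_quat([1,0,0,0])*R.from_euler('z',np.pi)).as_quat()
def yawq(yaw,pos):
    "choose half turn with wrist joint nearest 0"
    c=[]
    for k in(-1,0,1,2):
        j=ik(pos,q(yaw+k*np.pi))
        if j is not None: c.append((abs(j[5]),yaw+k*np.pi))
    return q(min(c)[1])
def wristshot(name=None):
    p,r=np.array(current_eef_pos()),R.from_quat(current_eef_rot()); c=camera("wrist")
    T=np.eye(4);T[:3,:3]=r.as_matrix();T[:3,3]=p
    V=np.linalg.inv(T@c["T_tool_cam"])
    if name:
        cv2.imwrite(f"pics/{name}.png",c["image"][:,:,::-1]); np.savez(f"pics/{name}.npz",K=c["camera_matrix"],V=V)
    return c["image"],c["camera_matrix"],V
def px(name,p,z):
    d=np.load(f"pics/{name}.npz"); return np.round(ray(d['K'],d['V'],p,z),4)
def proj(name,P):
    d=np.load(f"pics/{name}.npz"); c=d['V']@np.append(P,1); u=d['K']@(c[:3]*[1,-1,-1]); return u[:2]/u[2]
E
python3 - <<'E'
from h import *
for n,ps in {"scene":dict(cork=(287,323),hex=(237,277),slat=(346,267),tri=(290,238)),"side":dict(cork=(200,283),slat=(298,274),tri=(294,235))}.items():
    c=camera(n); np.savez(f"pics/{n}0.npz",K=c["camera_matrix"],V=c["view"])
    for k,p in ps.items(): print(n,k,px(n+"0",p,.012)[:2])
    print(n,'pot',px(n+"0",(378,198) if n=="scene" else (384,230),.07), 'jar',px(n+"0",(242,167)if n=="scene" else (304,159),.096))
E
```

```text
scene cork [0.4222 0.1672]
scene hex [0.4532 0.2947]
scene slat [0.5844 0.1727]
scene tri [0.5944 0.2979]
scene pot [0.7272 0.2001 0.07  ] jar [0.6318 0.4458 0.096 ]
side cork [0.4314 0.1655]
side slat [0.5913 0.1699]
side tri [0.6015 0.291 ]
side pot [0.7385 0.1954 0.07  ] jar [0.6435 0.4469 0.096 ]
```

```bash
python3 - <<'E'
from h import *
r0=current_eef_rot(); print(R.from_quat(r0).as_matrix().round(2).tolist(), R.from_quat(q(0)).as_matrix().round(2).tolist())
for z in (.4,.36,.32,.28):
    Q=yawq(np.pi/2,[.50,.23,z])if ik([.5,.23,z],q(np.pi/2)) is not None or ik([.5,.23,z],q(-np.pi/2)) is not None else None
    if Q is not None: break
print(z); movep([.5,.23,z],Q); print(current_joint_positions(),R.from_quat(Q).as_matrix().round(2).tolist())
wristshot("w1"); print(current_time())
E
```

```text
[[-0.9, 0.44, -0.0], [0.44, 0.9, -0.0], [0.0, -0.0, -1.0]] [[-0.0, 1.0, -0.0], [1.0, 0.0, 0.0], [0.0, -0.0, -1.0]]
0.4
[ 3.70378559e-01  5.43046398e-02  9.79311478e-01  2.50132436e-04
  2.10881121e+00 -1.20092706e+00] [[-1.0, 0.0, 0.0], [0.0, 1.0, 0.0], [0.0, 0.0, -1.0]]
1.85
```

View pics/w1.png

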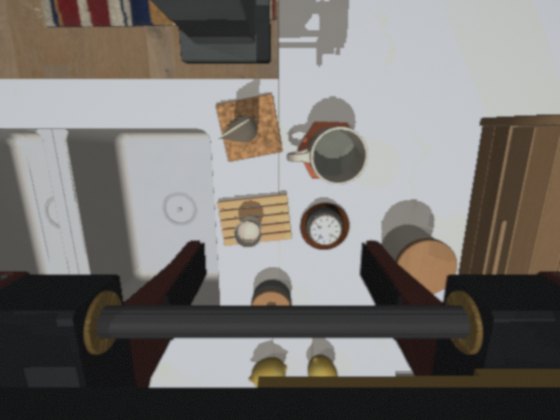

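The overhead view shows the cork near (250,128), hex (~325,150), slats (255,219) and trivet (325,226), with all four objects visible. I'll enlarge it.

```bash
python3 - <<'E'
import cv2
i=cv2.imread("pics/w1.png")[88:256,205:385]
i=cv2.resize(i,None,fx=3.5,fy=3.5,interpolation=cv2.INTER_CUBIC)
i=cv2.convertScaleAbs(i,alpha=1.3)
for k in range(0,180,20):
    cv2.putText(i,str(205+k),(int(k*3.5),8),0,.35,(0,0,0)); cv2.line(i,(int(k*3.5),0),(int(k*3.5),588),(255,0,0),1) 
for k in range(2,168,20):
    cv2.putText(i,str(88+k),(0,int(k*3.5)),0,.35,(0,0,0)); cv2.line(i,(0,int(k*3.5)),(630,int(k*3.5)),(255,0,0),1) 
cv2.imwrite("pics/w1c.png",i)
E
```

```text
(no output)
```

View pics/w1c.png

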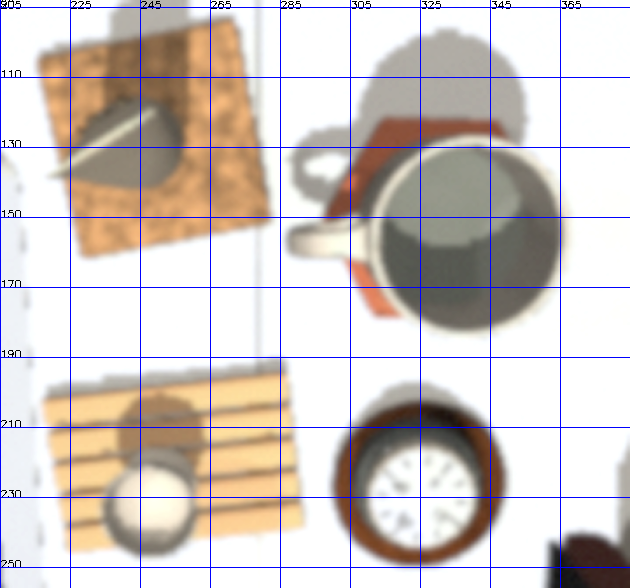

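```bash
python3 - <<'E'
from h import *
P=lambda X,Y,z: px("w1",(205+X/3.5,88+Y/3.5),z)[:2]
def ctr(n,c):
    w=np.array([P(*p,.012) for p in c]); print(n,w.mean(0).round(4), [round(float(np.hypot(*(w[i]-w[i-1]))),4) for i in range(4)], [round(float(np.degrees(np.arctan2(*(w[i]-w[i-1])))),1) for i in range(4)])
ctr("cork",[(38,55),(233,17),(271,221),(82,258)])
ctr("slat",[(43,402),(286,373),(304,527),(68,550)])
print("tri",P(420,483,.012),"d",P(506,483,.012)-P(334,483,.012))
print("dial",P(419,497,.048),P(481,497,.048)-P(357,497,.048))
print("egg",P(149,509,.062),P(195,509,.062)-P(103,509,.062))
print("mug",P(467,233,.104),P(565,233,.104)-P(368,233,.104),"handle",P(287,241,.088))
print("tube",P(50,178,.152),P(155,110,.152), (P(50,178,.152)+P(155,110,.152))/2)
print("hex",P(435,218,.012),P(378,118,.012),P(375,318,.012),P(500,118,.012))
E
```

```text
cork [0.43   0.1749] [0.0958, 0.0931, 0.0948, 0.0946] [-99.8, -10.3, 79.3, 169.1]
slat [0.592  0.1801] [0.0811, 0.1246, 0.0833, 0.1254] [-96.2, -7.0, 83.3, 174.0]
tri [0.602  0.3072] d [0.     0.0894]
dial [0.5975 0.3018] [0.     0.0603]
egg [0.5988 0.172 ] [0.     0.0437]
mug [0.4661 0.3092] [0.     0.0797] handle [0.4708 0.2366]
tube [0.4428 0.1514] [0.4196 0.1894] [0.4312 0.1704]
hex [0.4666 0.3096] [0.4199 0.2807] [0.5156 0.2816] [0.4199 0.3386]
```

```bash
python3 - <<'E'
from h import *
P=[.5,.24,.38]; j=np.array(current_joint_positions()); j[5]+=np.pi; goto_joints(list(j))
print(current_eef_pos()); wristshot("w2"); print(current_time())
for n,p in dict(cork=(.43,.1749,.012),slat=(.592,.1801,.012),tri=(.602,.3072,.012)).items(): print(n,proj("w2",p).round(1))
for p in ((115,215),(260,155)): print("bin",px("scene0",p,0))
i=cv2.imread("pics/w2.png")
c=np.array([proj("w2",p) for p in ((.4,.1,.01),(.66,.38,.01),(.4,.38,.01),(.66,.1,.01))]); a=c.min(0).astype(int); b=c.max(0).astype(int); print(a,b)
i=cv2.convertScaleAbs(cv2.resize(i[max(a[1],0):b[1],a[0]:b[0]],None,fx=3.5,fy=3.5,interpolation=cv2.INTER_CUBIC),alpha=1.3); print(i.shape)
cv2.imwrite("pics/w2c.png",i)
E
```

```text
[0.4996841  0.23082152 0.39934026]
4.55
cork [313.9 210.1]
slat [313.4 115.5]
tri [236.3 109.1]
bin [ 0.4545  0.6371 -0.    ]
bin [0.8574 0.6025 0.    ]
[189  71] [364 225]
(539, 612, 3)
```

View pics/w2c.png

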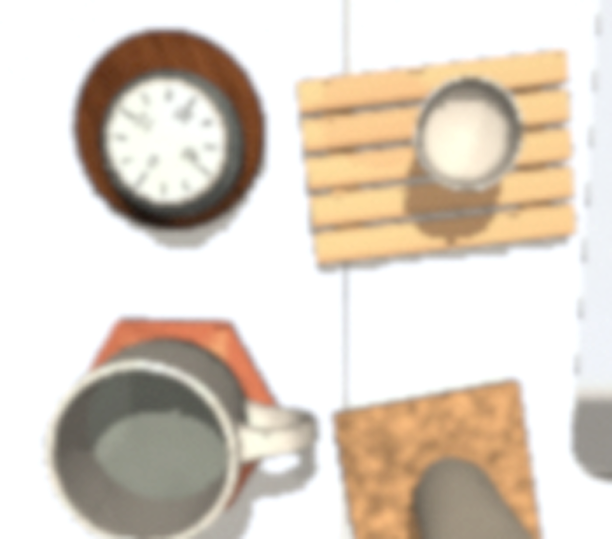

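```bash
python3 - <<'E'
from h import *
P=lambda X,Y,z: px("w2",(189+X/3.5,71+Y/3.5),z)[:2]
w=np.array([P(*p,.012) for p in [(297,83),(566,52),(577,233),(320,263)]]);print("slat",w.mean(0))
print("tri",P(170,125,.012)); print("dial",P(167,136,.048)); print("egg",P(469,133,.062)); print("mug",P(147,452,.104))
a,b=P(118,320,.012),P(232,320,.012); print("hex far edge",a,b)
print("cork",P(335,411,.012),P(518,380,.012))
E
```

```text
slat [0.590275 0.178   ]
tri [0.6057 0.305 ]
dial [0.5989 0.3015]
egg [0.5995 0.1708]
mug [0.4696 0.3068]
hex far edge [0.5148 0.334 ] [0.5148 0.278 ]
cork [0.4695 0.2272] [0.4852 0.136 ]
```

```bash
cat >> h.py <<'E'
def above(xy,yaw,z,v=None):
    p=[*xy,z]; Q=yawq(yaw,p)
    (movep(p,Q) if v is None else move_l(p,Q,velocity=v)); return Q
def pick(xy,yaw,z,opening,N,zt=.25):
    gripper_to(opening); above(xy,yaw,zt); move_l([*xy,z+.03],velocity=.25); move_l([*xy,z],velocity=.08)
    gripper_to(0,N); w=current_gripper_width(); move_l([*xy,z+.02],velocity=.05); move_l([*xy,zt],velocity=.2)
    print("width",round(w,4),round(current_gripper_width(),4),"t",current_time())
def place(xy,yaw,z,opening,zt=.25,v=.25):
    above(xy,yaw,zt,v); move_l([*xy,z+.025],velocity=.2); move_l([*xy,z+.006],velocity=.06)
    hit=move_l([*xy,z-.004],velocity=.02,guard=4); p=current_eef_pos(); print("hit",hit,"dz",round(p[2]-z,4))
    gripper_to(opening); move_l([*xy,p[2]+.03],velocity=.08); move_l([*xy,zt],velocity=.25); print("t",current_time())
E
python3 - <<'E'
from h import *
for n,(x,y,z,a) in dict(tube=(.431,.172,.092,31),tubeaside=(.29,.40,.08,31),tim=(.598,.302,.034,120),timaside=(.455,.445,.022,0),mug=(.470,.245,.076,3),mugp=(.606,.243,.076,3),egg=(.599,.1715,.053,0),eggp=(.43,.174,.053,0),timp=(.467,.308,.034,60),tubep=(.591,.179,.092,0)).items():
    print(n,[None if (j:=ik([x,y,zz],yawq(np.radians(a),[x,y,zz]))) is None else np.round(j,2).tolist() for zz in (z,.25)])
pick((.431,.172),np.radians(31),.092,.05,25)
wristshot("w3")
E
```

```text
tube [[0.31, -0.26, 1.83, -0.0, 1.58, -0.23], [0.31, -0.27, 1.55, -0.0, 1.86, -0.23]]
tubeaside [[0.87, -0.17, 1.77, -0.0, 1.54, 0.33], [0.87, -0.19, 1.49, -0.0, 1.85, 0.33]]
tim [[0.42, 0.33, 1.32, -0.0, 1.49, 1.46], [0.42, 0.29, 0.99, -0.0, 1.86, 1.46]]
timaside [[0.72, 0.25, 1.44, -0.0, 1.45, 0.72], [0.72, 0.19, 1.1, -0.0, 1.85, 0.72]]
mug [[0.42, -0.07, 1.68, -0.0, 1.53, 0.36], [0.42, -0.09, 1.4, -0.0, 1.84, 0.36]]
mugp [[0.33, 0.26, 1.33, -0.0, 1.55, 0.28], [0.33, 0.24, 1.05, -0.0, 1.85, 0.28]]
egg [[0.22, 0.2, 1.45, -0.0, 1.5, 0.22], [0.22, 0.16, 1.14, -0.0, 1.84, 0.22]]
eggp [[0.31, -0.24, 1.88, -0.0, 1.5, 0.31], [0.31, -0.27, 1.55, -0.0, 1.86, 0.31]]
timp [[0.52, 0.04, 1.65, -0.0, 1.45, -0.52], [0.52, -0.02, 1.32, -0.0, 1.84, -0.52]]
tubep [[0.24, 0.16, 1.42, -0.0, 1.56, 0.24], [0.24, 0.14, 1.16, -0.0, 1.84, 0.24]]
width 0.0321 0.0323 t 10.1917
```

View pics/w3.png

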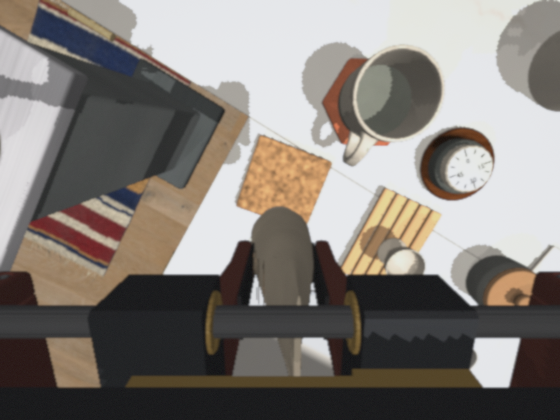

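The cork is now empty, with the tube held. The grip is wider than expected (32 mm against 21–27 mm), so I'll check how the tube sits with an enlarged crop and the scene camera.

```bash
python3 - <<'E'
from h import *
a=cv2.imread("pics/w3.png")[190:390,200:370]; a=cv2.convertScaleAbs(cv2.resize(a,None,fx=2.3,fy=2.3,interpolation=cv2.INTER_CUBIC),alpha=1.8)
c=camera("scene")["image"][:,:,::-1]; 
P=np.append(current_eef_pos(),1); cc=camera("scene"); u=cc["camera_matrix"]@((cc["view"]@P)[:3]*[1,-1,-1]); u=(u[:2]/u[2]).astype(int); print(u)
b=c[max(u[1]-90,0):u[1]+110,max(u[0]-85,0):u[0]+85]; b=cv2.convertScaleAbs(cv2.resize(b,(391,460),interpolation=cv2.INTER_CUBIC),alpha=1.5)
cv2.imwrite("pics/c3.png",np.hstack([a,b]))
E
```

```text
[287 168]
```

View pics/c3.png

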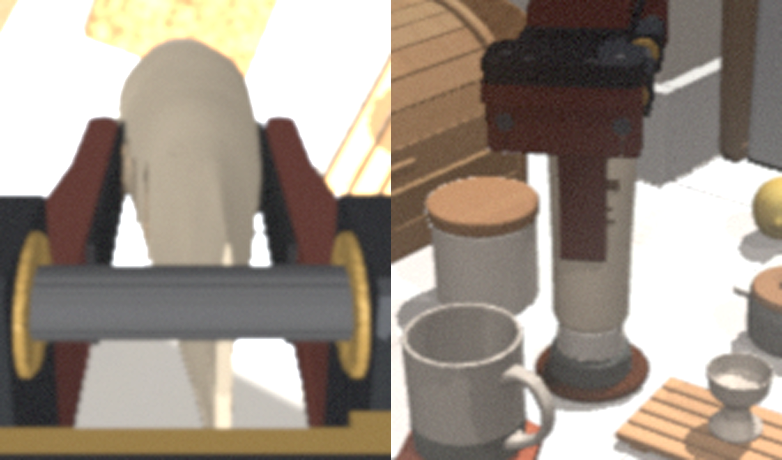

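```bash
python3 - <<'E'
from h import *
place((.29,.40),np.radians(31),.080,.06)
wristshot("w4")
pick((.598,.302),np.radians(120),.034,.086,20)
place((.455,.445),0,.022,.086)
above((.36,.33),0,.36); wristshot("w5"); print(current_time())
d=cv2.imread("pics/w5.png"); cv2.imwrite("pics/w5b.png",cv2.convertScaleAbs(cv2.resize(d,(800,600),interpolation=cv2.INTER_CUBIC),alpha=1.4))
E
```

```text
hit True dz 0.0004
t 15.1667
width 0.0644 0.0642 t 20.6167
hit True dz 0.0002
t 25.8667
26.6833
```

View pics/w5b.png

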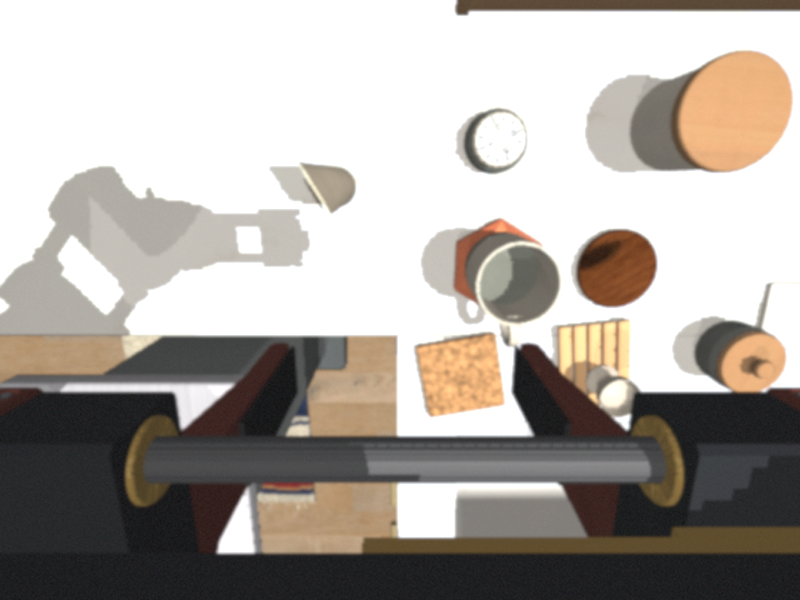

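The timer and tube stand upright on the worktop and the trivet is free (centre ≈ (616,268) in this picture). The tube's crimp runs from (302,165) to (332,212).

```bash
python3 - <<'E'
from h import *
P=lambda X,Y,z: px("w5",(X*.7,Y*.7),z)[:2]
a,b=P(302,165,.14),P(332,212,.14); print("crimp",a,b,(a+b)/2,np.hypot(*(a-b)),np.degrees(np.arctan2(*(b-a)[::-1])))
print("tri",P(617,268,.012),"mug",P(517,282,.104),"handle end",P(513,345,.088),"egg",P(611,391,.062),"timer dial",P(498,139,.036))
w=np.array([P(*p,.012) for p in((416,346),(494,334),(503,404),(428,415))]);print("cork",w.mean(0))
E
```

```text
crimp [0.2807 0.4149] [0.3028 0.3784] [0.29175 0.39665] 0.04266919263356173 -58.80595620512991
tri [0.6031 0.3074] mug [0.4665 0.312 ] handle end [0.4711 0.2434] egg [0.5894 0.1794] timer dial [0.4555 0.4433]
cork [0.4295   0.174875]
```

```bash
python3 - <<'E'
from h import *
pick((.4716,.246),.065,.076,.045,55)
wristshot("w6")
d=cv2.imread("pics/w6.png"); s=camera("side")["image"][:,:,::-1]
cv2.imwrite("pics/w6b.png",np.hstack([cv2.resize(d,(400,300),interpolation=3),cv2.resize(s,(400,300),interpolation=3)]))
E
```

```text
width 0.0114 0.0116 t 31.55
```

View pics/w6b.png

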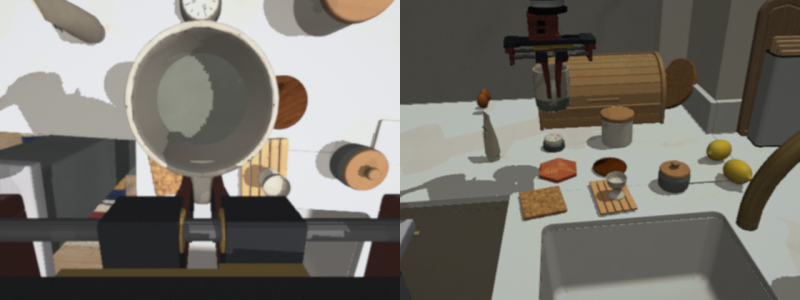

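```bash
python3 - <<'E'
from h import *
e=current_eef_pos(); m=px("w6",(202*1.4,99.5*1.4),e[2]+.028); print(e,m, m[:2]-e[:2], (px("w6",(277*1.4,139),e[2]+.028)-px("w6",(127*1.4,139),e[2]+.028))[:2])
place((.6074,.2436),.065,.076,.045,v=.2)
wristshot("w7")
d=cv2.imread("pics/w7.png"); s=camera("side")["image"][:,:,::-1]
cv2.imwrite("pics/w7b.png",np.hstack([d,s[60:,100:340]]) if 0 else np.hstack([d,cv2.resize(s[120:330,100:400],None,fx=.8,fy=2)[:420]]) if 0 else d)
E
```

```text
[0.47109495 0.24575511 0.24782164] [0.468  0.3131 0.2758] [-0.00309495  0.06734489] [0.079  0.0051]
hit True dz -0.0
t 36.2
```

View pics/w7b.png

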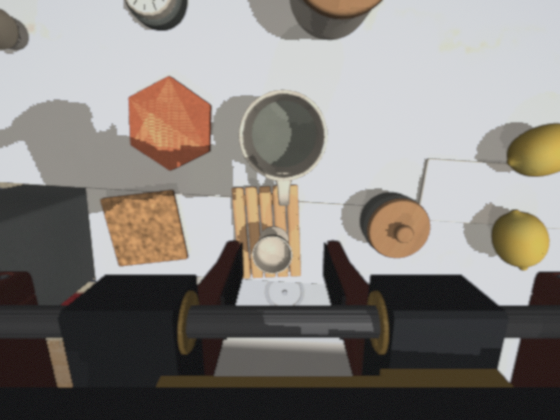

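```bash
python3 - <<'E'
from h import *
P=lambda X,Y,z: px("w7",(X,Y),z)[:2]
print("mug",P(283.5,136,.104),"hex",P(170,123,.012),"egg",P(272,252,.062))
for n,c in dict(slat=[(234,188),(297,185),(300,275),(245,278)],cork=((102,198),(174,190),(187,258),(120,266))).items(): print(n,np.mean([P(*p,.012) for p in c],0).round(4))
for h in((170,76),(172,170),(128,97),(131,150),(211,98),(211,149)): print(P(*h,.012))
E
```

```text
mug [0.6042 0.3073] hex [0.4681 0.3111] egg [0.5994 0.1747]
slat [0.5935 0.1797]
cork [0.4321 0.175 ]
[0.4698 0.3632]
[0.4687 0.2549]
[0.4199 0.3373]
[0.4194 0.2762]
[0.5169 0.3424]
[0.517  0.2837]
```

```bash
python3 - <<'E'
from h import *
pick((.5993,.1728),0,.053,.07,15)
place((.4305,.1745),0,.053,.065)
pick((.455,.444),0,.022,.086,20)
place((.468,.3095),np.radians(60),.034,.086)
pick((.2915,.398),np.radians(31),.080,.06,25)
place((.592,.179),0,.092,.06)
above((.5,.23),np.pi/2,.4); wristshot("w8"); print(current_time())
i=cv2.imread("pics/w8.png")[85:265,200:390]
cv2.imwrite("pics/w8c.png",cv2.convertScaleAbs(cv2.resize(i,None,fx=3,fy=3,interpolation=cv2.INTER_CUBIC),alpha=1.3))
s=camera("side")["image"][:,:,::-1][100:330,100:450]
cv2.imwrite("pics/s8.png",cv2.resize(s,None,fx=2,fy=2,interpolation=cv2.INTER_CUBIC))
E
```

```text
width 0.0449 0.0446 t 40.7333
hit True dz 0.0
t 45.3
width 0.0644 0.0643 t 50.5667
hit True dz 0.0001
t 55.7083
width 0.0322 0.0321 t 60.3833
hit True dz 0.0002
t 65.5167
66.8667
```

View pics/w8c.png

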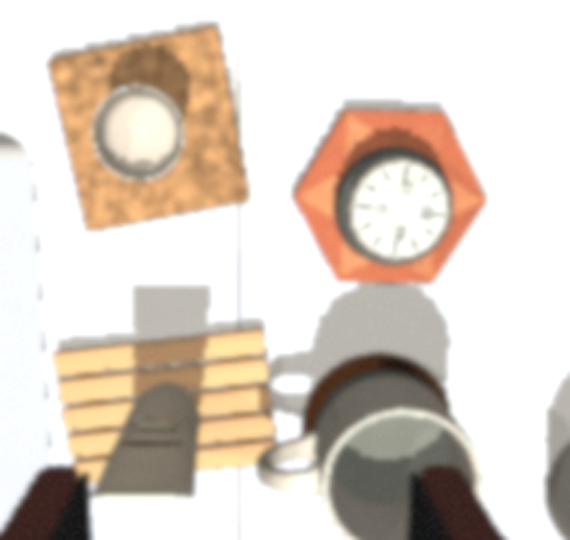

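View pics/s8.png

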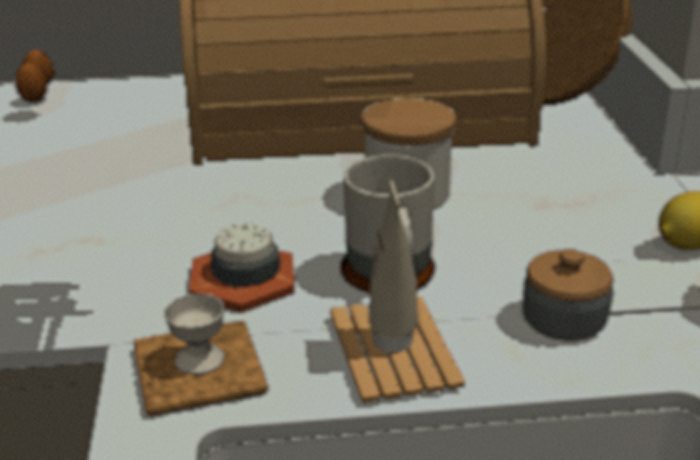

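```bash
python3 - <<'E'
from h import *
P=lambda X,Y,z: px("w8",(200+X/3,85+Y/3),z)[:2]
m=lambda c:np.mean([P(*p,.012) for p in c],0).round(4)
print("egg",P(139,131,.062),"cork",m([(50,62),(216,26),(247,200),(90,229)]))
print("timer",P(402,207,.048),"hex",P(390,194,.012),m([(293,193),(486,199)]))
print("tube crimp",P(97,493,.152),P(193,493,.152),"slat",m([(57,352),(262,326),(274,462),(80,484)]))
# side view: s8 px/2+100
d=np.load("pics/side0.npz")
S=lambda X,Y,z: ray(d['K'],d['V'],(100+X/2,100+Y/2),z)[:2].round(4)
print("side slat",np.mean([S(*p,.012) for p in((331,308),(420,298),(462,382),(364,398))],0),"tube base",S(393,340,.014),"crimp",S(394,181,.152))
print("side cork",np.mean([S(*p,.012) for p in((135,340),(247,325),(267,383),(147,408))],0),"egg",S(195,312,.062))
E
```

```text
egg [0.4306 0.1744] cork [0.4309 0.1752]
timer [0.4698 0.3109] hex [0.4654 0.3096] [0.4666 0.3094]
tube crimp [0.5897 0.1604] [0.5897 0.2042] slat [0.5914 0.1808]
side slat [0.59005 0.17615] tube base [0.59   0.1785] crimp [0.5923 0.1971]
side cork [0.4308   0.170325] egg [0.4318 0.169 ]
```

```bash
python3 - <<'E'
from rig import *
print(current_force()); job_done(); print(current_time())
E
```

```text
[ 0.45819638  0.06154442 -0.46822959]
the job is handed in; nothing more can be done
the job is handed in; nothing more can be done
```

All four things are upright on their own mats, and I handed the job in at about 67 s with the arm clear above. I set the tube and timer aside on free worktop first. Then I placed the mug, egg cup, timer and tube in the order you listed.

| Item | Own mat | Off centre, last measurement |
|---|---|---|
| Mug | round trivet | about 1 mm |
| Egg cup | cork mat | about 1 mm |
| Timer | hexagonal tile | about 3–4 mm |
| Tube | slatted stand | about 2 mm |

- **Measurement limits:** The picks and calibration are good to about 2–3 mm. The mug was measured just after placing; in the last overhead view a finger partly hid it. The side camera agreed for the egg cup and the tube's base. Its crimp pick came out about 2 cm off in y and its cork-mat centre about 5 mm off. I put both down to side-view reading error, since the tube looks upright in the picture.
- **Tube grip:** The jaws closed to 32 mm on the tube instead of the expected 21–27 mm. Its crimp direction measured the same before and after, and it stood upright both times, so I left the grip as it was.
- **Left alone:** I never gripped the grey pot or the white jar. The last side picture shows both where they were, though I didn't re-measure them.

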